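# Dry-fit a wire-bonder tooling set on the set-up plate

### The arm

A 6-joint arm with a two-finger parallel gripper is mounted at the origin on a cart in front of the work surface, level with it; the furniture and walls round the work are solid. World frame = base frame: x ahead of the robot, y to its left, z up, the work surface at z = 0. Lengths are in m, angles in rad, forces in N, time in s.
With the tool pointing down it reaches from about 0.25 to 0.775 m from the base axis. Payload 4 kg.
Tool frame: the origin (TCP) lies midway between the tips of the shut fingers; the grasp point (between the pads) lies 19 mm behind it; z points along the fingers, y is the direction in which the jaws open and shut (so a half turn about z gives the same grasp; the last joint's range is limited). The gripper opens to 94 mm and grips with 3 to 60 N. Pads are 16 mm wide; open, the fingers measure 119 mm over their backs; the gripper's body (75 mm by 177 mm) begins 78 mm behind the grasp point.
Start: joints at [-1.297, 0.087, 1.371, -0, 1.684, -0.103], TCP at [0.202, -0.511, 0.206] pointing down, gripper open.
Joint ranges: [-3.1, 3.1], [-0.76, 2.03], [0.27, 2.55], [-1.08, 4.22], [0.17, 2.65], [-2.57, 2.57]. Speed limits (rad/s): [2.79, 2.79, 3.14, 3.14, 3.14, 3.14].

### API

Orientations are given as [roll, pitch, yaw] about the fixed x, y, z axes, in that order (R = Rz(yaw) Ry(pitch) Rx(roll)).
In Python, from bench import get_obs, snapshot, ticket gives the robot as it stands.
- The arm moves only by the shell command python3 -m creep 'ROWS' [OPENING]. ROWS is JSON, a list that holds one entry, the list of rows, each a list of 4 numbers: the shift along the tool's x, y, z in mm, then the turn about the tool's z in degrees. A call has 1 to 8 rows; each row shifts and turns the commanded pose from where the row before left it, along the tool's axes as they then stand; what a row does not reach is not made up. A row lasts 1/8 s, in which the tool goes at most 62.5 mm and 10.7 degrees, less where a joint would pass 70% of its speed; a pose out of reach is approached as far as the arm can. A call with a gripper value outside its range is refused whole. OPENING is the opening, from 0 (shut) to 1 (fully open), set as the call begins (- or left out, the last holds). The fingers move at their own pace and stop on an object; the grip force is fixed at half the most. Time passes only in rows, so rows that do not move let the fingers close. It gives the time, the measured TCP pose, the force and the opening at its end, in the units of the state.
- get_obs(): the state, without advancing time (a new reading comes with each control period).
- snapshot(name): name is "side" or "top" or "wrist"; returns a dict with "color" (420x560x3 uint8, red, green, blue), "depth" (420x560 float32, m along the optical axis (not along the pixel's ray), 0 where there is no reading), "fx", "fy", "cx", "cy" (pixels), "distortion" ([k1, k2, p1, p2, k3] as OpenCV has them; the pictures are not rectified), "extrinsics" (4x4, takes a point from world to camera coordinates). Camera axes: x right, y down, z forward; pixel columns grow to the right and rows downward; lengths in m; the calibration is good to about 2 mm. A picture is of the moment at which its call begins.
- ticket.close_job(): hands the job in, once; it reports no verdict.
The state is a dict: "time": time; "joint_positions": joint angles; "qvel": joint speeds; "joint_torque": joint torques, N m; "tool_pos": TCP position; "ee_rot": TCP orientation; "wrist_force": force on the tool from outside, world axes, zero at the start; "wrist_torque": the same for the moment, N m; "width": finger opening in m.
Only numpy, scipy, OpenCV 4.12 (cv2) and the standard library are available. Lean on these libraries where they do the work, as an engineer would, in place of code of your own. Each camera call takes 0.05 s, during which the arm holds its last target. There are 200 camera calls.

### The job

Build up the wire-bonder tooling set on the grey aluminium set-up plate for its fit check: seat the copper heater insert between the short pins, lay the black strip boat centred across the two black bridge blocks over it, between the four tall posts, and lay the grey metal window clamp crosswise on top of the boat, centred over the insert, between the same posts. Put the capillary box in the black-rimmed pocket behind the stack, and leave the pale strip, the loupe and the tweezers where they lie.

Things in the scene. Friction and masses are not known exactly. Their poses are not given: they have to be found in the camera images.
- insert_seat: dark rectangle on top of the fixed grey aluminium set-up plate (192 x 160 x 10 mm), target of the copper insert. Origin at its centre on the plate's top, z up, y along its length (yaw within 0.2 rad of the world's). Six steel pins, 6 mm thick, 9 mm high, pointed, stand round it at x = +/-26, y = +/-25 mm and x = 0, y = +/-41 mm: 4 mm play all round the insert
- strip_bridges: the two black bridge blocks on the same plate, 80 (x) x 22 (y) mm each, centred at x = 0, y = +/-61 mm. Origin midway between them, level with their flat tops, 19 mm above insert_seat; same axes. Four pointed steel posts, 6 mm thick, at x = +/-35, y = +/-37 mm rise 18 mm above that level: 64 mm clear in x for the boat, 68 mm clear in y for the clamp
- capillary_pocket: black-rimmed rectangular pocket on the same plate, beyond the bridges as seen from the robot, centre 108 mm from the stack's along x. Origin at the centre of its floor on the plate's top, z up, same axes. 48 (x) x 80 (y) mm inside, rim 5 mm high, open for 46 mm at the middle of its two long sides to let fingers in
- heater_insert: copper-coloured heater insert, loose solid block 38 (x) x 68 (y) x 16 mm (screws stand up to 18 mm), about 0.36 kg. Origin at the centre of its underside, z up, y along its length. Goes flat on insert_seat, length along the seat's y, either way round
- black_boat: loose black strip boat with a copper-coloured strip in it, solid, 56 (x) x 190 (y) x 9 mm, about 0.12 kg. Origin at the centre of its underside, z up, y along its length. Goes flat on both bridge blocks, 3 mm clear above the insert, between the posts, length along the bridges' y, centred, its ends 23 mm past the blocks, either way round
- window_clamp: loose mottled grey metal window clamp plate with a small window in its middle, the rest solid, 60 (x) x 90 (y) x 8 mm, about 0.14 kg. Origin at the centre of its underside, z up, y along its length. Goes flat on top of the boat (underside then 9 mm above strip_bridges), between the posts, its length along the bridges' x, 17 mm past the boat on either side, either way round
- capillary_box: loose closed box, whitish with a clear lid and a thin green line on it, solid, 39 (x) x 71 (y) x 22 mm, about 0.04 kg. Origin at the centre of its underside, z up, y along its length. Goes flat on the floor of capillary_pocket, length along the pocket's y, either way round
- pale_strip: loose strip in a pale, almost white boat, 60 x 210 x 9 mm, origin at the centre of its underside; not part of this set, to be left alone
- loupe: loose small folding loupe, light grey with a black lens, 52 x 30 x 16 mm, origin at the centre of its underside; to be left alone
- tweezers: loose black tweezers lying on their side, 18 x 118 x 10 mm, origin at the middle of the underside; to be left alone
Things that resemble listed ones, but are neither listed nor needed, are in the scene too. What is shaped like the heater_insert but yellow is not meant.

How it is judged:
By the outcome, as a careful person would: the job done as asked, in the order asked, and still so for the second after the job is handed in, with the robot touching nothing.
It also fails if it takes over 120 s, if anything falls off the work surface, if the arm or the gripper's body presses on something with over 40 N, if the wrist force passes 120 N, or if a joint passes its speed limit or range.

## Working session

There is one attempt and no reset: what is moved stays moved. The work goes in short steps, Python scripts to look and compute and a shell command to move; the robot and the scene stay as the last step left them, time stands still between calls to the robot, and variables do not carry over. Pictures are saved under pics/ and viewed, on a budget of 14 in all, crops included, one or two more only if the job needs it, and the job is handed in when it is done.

```bash
ls; mkdir -p pics; cat > h.py <<'E'
import numpy as np, cv2
from bench import get_obs, snapshot
def snap(n):
    s=snapshot(n); np.savez('pics/%s.npz'%n,**s); return s
def load(n): return dict(np.load('pics/%s.npz'%n))
def save(s,f,scale=1.4): cv2.imwrite('pics/'+f,cv2.resize(s['color'][:,:,::-1],None,fx=scale,fy=scale,interpolation=cv2.INTER_CUBIC))
def K(s): return np.array([[s['fx'],0,s['cx']],[0,s['fy'],s['cy']],[0,0,1.]])
def ray(s,uv,z):
    "pixels (N,2) -> world points on plane z"
    uv=np.asarray(uv,float).reshape(-1,1,2)
    n=cv2.undistortPoints(uv,K(s),np.asarray(s['distortion'],float)).reshape(-1,2)
    E=s['extrinsics'];R=E[:3,:3];t=E[:3,3]
    d=np.c_[n,np.ones(len(n))]@R; c=-R.T@t
    return c+d*((z-c[2])/d[:,2])[:,None]
def cloud(s):
    "world xyz per pixel from depth"
    h,w=s['depth'].shape; uv=np.stack(np.meshgrid(np.arange(w),np.arange(h)),-1).reshape(-1,1,2).astype(float)
    n=cv2.undistortPoints(uv,K(s),np.asarray(s['distortion'],float)).reshape(-1,2)
    d=s['depth'].reshape(-1,1); p=np.c_[n*d,d]; E=s['extrinsics']
    return ((p-E[:3,3])@E[:3,:3]).reshape(h,w,3)
def proj(s,P):
    E=s['extrinsics']; return cv2.projectPoints(np.asarray(P,float).reshape(-1,1,3),cv2.Rodrigues(E[:3,:3])[0],E[:3,3],K(s),np.asarray(s['distortion'],float))[0].reshape(-1,2)
E
python3 - <<'E'
from h import *
print(get_obs())
for n in('top','side'):
    s=snap(n); save(s,n+'1.png'); print(n,s['fx'],s['cx'],s['cy'],s['extrinsics'].round(3).tolist(),s['distortion'])
E
```

```text
pics
{'time': 0.0, 'joint_positions': array([-1.29712894e+00,  8.79378623e-02,  1.37222836e+00,  1.70471042e-05,
        1.68362121e+00, -1.03078111e-01]), 'qvel': array([-1.44608880e-07, -1.75362648e-03,  1.57944845e-04, -6.26041898e-04,
       -1.11501348e-03,  4.66678992e-04]), 'joint_torque': array([-5.43583064e-04, -3.40180779e+01, -3.02429366e+01,  7.16824830e-02,
        3.29936366e-02, -1.68151087e-04]), 'tool_pos': array([ 0.2022058 , -0.51088913,  0.2043267 ]), 'ee_rot': array([-3.13941127e+00, -2.42686071e-04,  3.76747132e-01]), 'wrist_force': array([ 0.00641896, -0.21505177, -0.6237644 ]), 'wrist_torque': array([ 0.00734412, -0.02052436, -0.00050898]), 'width': 0.09406911544178817}
top 393.70944397243846 279.0097052573953 208.02505671717427 [[0.009, -1.0, 0.012, -0.099], [-0.998, -0.01, -0.064, 0.546], [0.064, -0.011, -0.998, 1.153], [0.0, 0.0, 0.0, 1.0]] [-0.0482268  0.         0.         0.         0.       ]
side 498.82363030437 274.98937002345616 208.62864346165176 [[-0.911, 0.413, 0.001, 0.543], [0.257, 0.568, -0.782, -0.044], [-0.324, -0.712, -0.624, 1.867], [0.0, 0.0, 0.0, 1.0]] [-0.14728106  0.          0.          0.          0.        ]
```

View pics/top1.png

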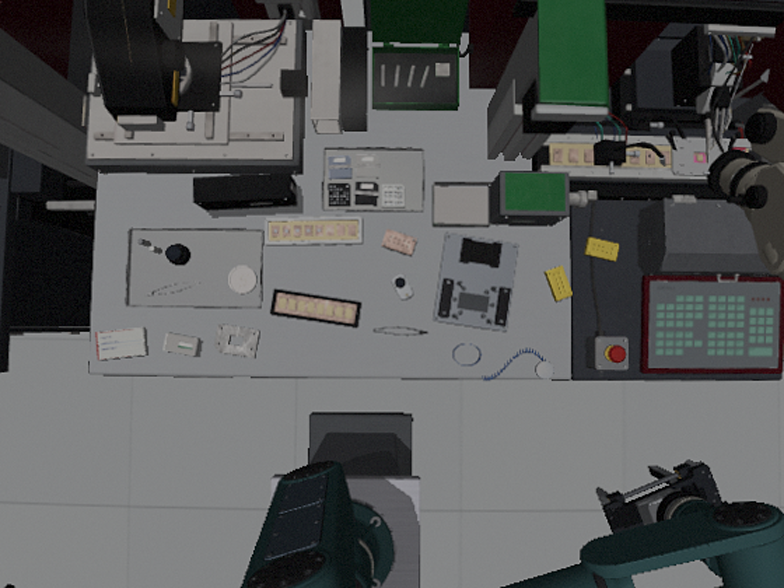

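View pics/side1.png

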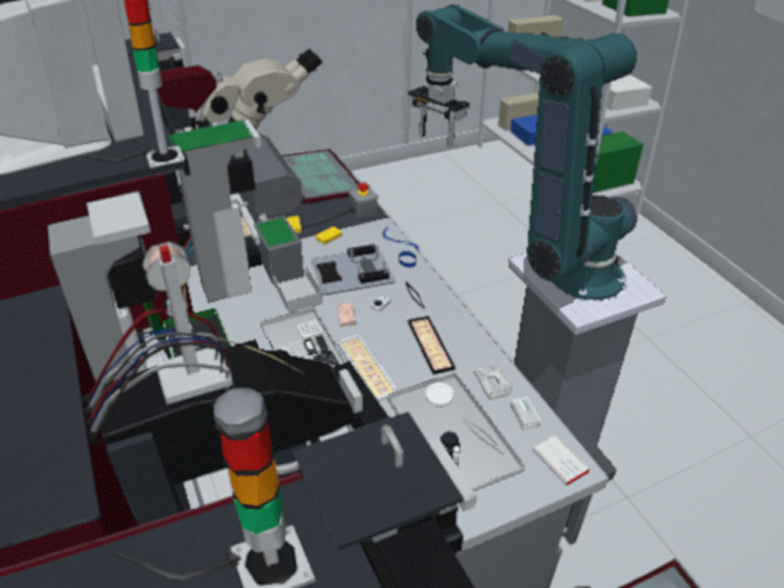

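The top view (784x588) shows the copper insert at (399,243), boat at (316,307), pale strip at (314,231), clamp at (238,341), capillary box at (182,345), loupe at (402,287) and tweezers at (400,330). The plate is at (478,280), with the seat at (474,302) and the pocket at (481,250). The side view agrees.

```bash
python3 - <<'E'
from h import *
s=load('top')
C=cloud(s)
for n,u,v,z in [('insert',399,243,.018),('boat',316,307,.009),('clamp',238,341,.008),('box',182,345,.022),('seat',474,302,.01),('pocket',481,250,.01),('loupe',402,287,.016),('plateTL',448,233,.01),('plateTR',519,242,.01),('plateBL',434,323,.01),('plateBR',505,331,.01),('pale',314,231,.009),('tweez',400,330,.01),('greenbox',532,195,.05)]:
    p=(u/1.4,v/1.4); print(n,ray(s,p,z)[0].round(3),C[int(p[1]),int(p[0])].round(3))
o=get_obs();print(o['tool_pos'],o['ee_rot'])
w=snap('wrist'); E=w['extrinsics']; R=E[:3,:3]; print('cam pos',(-R.T@E[:3,3]).round(3)); print(R.round(3), w['fx'])
# camera in tool frame
from scipy.spatial.transform import Rotation as Ro
T=Ro.from_euler('xyz',o['ee_rot']).as_matrix(); print('cam in tool',(T.T@(-R.T@E[:3,3]-o['tool_pos'])).round(3)); print((R@T).round(3)); print(T.round(3))
E
```

```text
insert [ 0.651 -0.111  0.018] [ 0.653 -0.111  0.012]
boat [0.513 0.065 0.009] [0.514 0.068 0.004]
clamp [0.438 0.23  0.008] [ 0.44   0.233 -0.003]
box [0.429 0.345 0.022] [0.43  0.345 0.023]
seat [ 0.527 -0.273  0.01 ] [ 0.529 -0.271  0.009]
pocket [ 0.639 -0.288  0.01 ] [ 0.64  -0.286  0.011]
loupe [ 0.557 -0.118  0.016] [ 0.557 -0.118  0.015]
plateTL [ 0.675 -0.217  0.01 ] [ 0.678 -0.218  0.001]
plateTR [ 0.657 -0.371  0.01 ] [ 0.661 -0.37   0.004]
plateBL [ 0.481 -0.187  0.01 ] [ 0.483 -0.188  0.   ]
plateBR [ 0.465 -0.339  0.01 ] [ 0.466 -0.339 -0.   ]
pale [0.676 0.072 0.009] [0.677 0.074 0.003]
tweez [ 0.465 -0.115  0.01 ] [ 0.467 -0.113  0.002]
greenbox [ 0.751 -0.389  0.05 ] [ 0.736 -0.371  0.116]
[ 0.20220584 -0.51095028  0.20440989] [-3.13956401e+00 -1.54951983e-04  3.76763301e-01]
cam pos [ 0.267 -0.485  0.384]
[[ 0.368 -0.93  -0.002]
 [-0.903 -0.358  0.239]
 [-0.222 -0.086 -0.971]] 307.80325983665585
cam in tool [ 0.07  -0.001 -0.18 ]
[[ 0.     1.    -0.   ]
 [-0.971  0.    -0.239]
 [-0.239  0.     0.971]]
[[ 0.93   0.368 -0.001]
 [ 0.368 -0.93   0.002]
 [ 0.    -0.002 -1.   ]]
```

```bash
cat >> h.py <<'E'
from scipy.spatial.transform import Rotation as Ro
def plan(x,y,z,yaw=None):
    "turn (deg about tool z) to do first, then shift mm in turned tool axes"
    o=get_obs(); r,p,ya=o['ee_rot']
    if yaw is None: yaw=ya
    d=(yaw-ya+np.pi/2)%np.pi-np.pi/2   # jaws symmetric
    yf=ya+d; T=np.array([[np.cos(yf),np.sin(yf),0],[np.sin(yf),-np.cos(yf),0],[0,0,-1]])
    print('t=%.2f turn %.1f deg, then shift'%(o['time'],-np.degrees(d)),(T.T@(np.array([x,y,z])-o['tool_pos'])*1e3).round(1),'yaw->%.3f'%yf,'q',o['joint_positions'].round(2))
E
python3 - <<'E'
from h import *
plan(.53,-.19,.32,1.42)
C=cloud(load('top')); m=(C[...,2]>.06)&(C[...,0]>.3)&(C[...,0]<.85)&(abs(C[...,1]+.2)<.4)
# occupancy map of tall things
for xx in np.arange(.84,.5,-.02):
    print('%.2f'%xx,' '.join('%4d'%(1e3*(C[...,2][(abs(C[...,0]-xx)<.01)&(abs(C[...,1]-yy)<.01)].max(initial=-.001))) for yy in np.arange(.1,-.6,-.025)))
E
```

```text
t=0.15 turn -59.8 deg, then shift [ 366.6  275.8 -115.4] yaw->1.420 q [-1.3   0.09  1.37  0.    1.68 -0.1 ]
0.84   77    4   26   13   18   15   14    6    6    8    7    3    8    5    4    4  440  439  440  441  438  110  109  109  152  151  151  108
0.82   76    2   21   15   16   14   15   14    4    6    6    6    5    6    3    5  440  440  440  439  437  109  111  109  155  174  181  187
0.80   73    4   21   15   13   15   14    6    7    5    7    8    4    5    6    5  440  440  440  439  437  109  110  109  155  148  151  109
0.78    6    5   22   14   13   17   15   16   16   12   20   42   37   38   38   41  438  439  436  438  437  120  118  111  112  134  111  109
0.76    4    4   20   14   14   15   15   16   15   14   21   43    8   11    7    8  117  122  121  120  122  122  118   85   93   52   51   50
0.74    6    7   20   13   15   14   14   16   16   18   18   42   10    8    8    9  119  122  121  121  121  122  119   94   96   12    8    4
0.72    4    4   21   19   23   19   23   20   20   18   23   44    8    7    9    7  118  123  123  121  121  120  118   
[... 772 characters left out ...]
    8    4    5    4    5    5    6    4   17   15   15   14   15   19   15    7    4   19   19   15    4   14    5    7
0.58    3    4    4    4    3    4    4    6   17   18    3    4   31   29   15   13   14   15   15    4    5   20   21   20    4   11    5    4
0.56    5    4    5    4    3    3    5    5   20   17    4    3   34   36   23   14   47   32   31    7    5   12   20   23    5   11    5    5
0.54   15   12   12   12    4    3    5    5   10   17   10    3   34   31   16   15   16   34   32    5    7    3   19   18    4   14    5    6
0.52   10   11   12   12   13   13    4    4    4    6    4    3   34   35   16   16   15   33   13    5    5    5    6    5    6   16    8    6
```

```bash
python3 -m creep '[[[0,0,-60,-10],[0,0,-55,-10],[0,0,0,-10],[0,0,0,-10],[0,0,0,-10],[0,0,0,-10]]]' 1; python3 -m creep '[[[50,40,0,0],[50,40,0,0],[50,40,0,0],[50,40,0,0],[50,40,0,0],[50,40,0,0],[50,30,0,0],[0,0,0,0]]]'
python3 - <<'E'
from h import *
plan(.53,-.19,.32,1.42)
s=snap('wrist'); save(s,'w1.png')
E
```

```text
time: 0.9
tool_pos: [0.2023, -0.5113, 0.32]
ee_rot: [-3.141, -0.001, 1.43]
wrist_force: [0.0, -0.8, -0.7]
width: 0.0936
time: 1.9
tool_pos: [0.5157, -0.2076, 0.3194]
ee_rot: [-3.14, -0.001, 1.431]
wrist_force: [-0.7, -0.2, -0.6]
width: 0.0939
t=1.90 turn 0.6 deg, then shift [19.6 11.5 -0.6] yaw->1.420 q [-0.49  0.11  1.12  0.    1.91 -0.34]
```

View pics/w1.png

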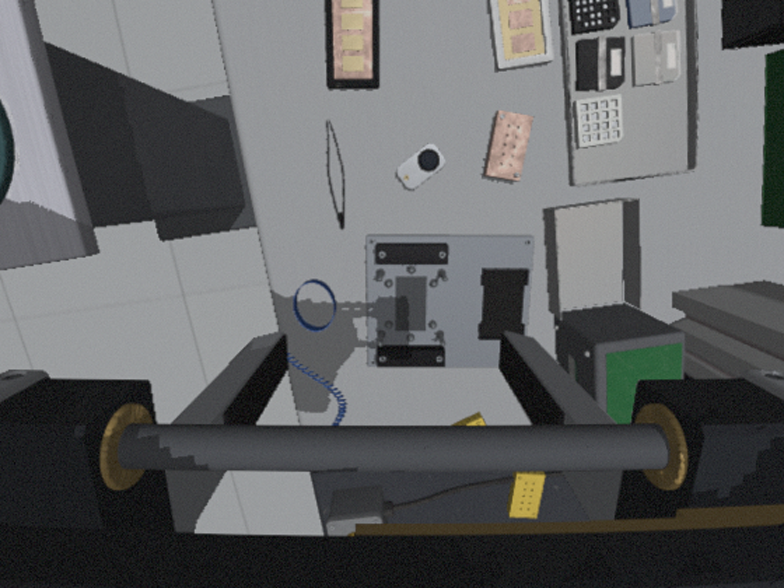

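The wrist view shows the insert at (510,146), loupe (422,166), tweezers (336,175), bridges (412,254) and (411,355), seat (410,304) and pocket (503,303). The green box is at right (620,360).

```bash
cat >> h.py <<'E'
def mask(s,lo,hi): return cv2.inRange(cv2.cvtColor(s['color'],cv2.COLOR_RGB2HSV),lo,hi)
def blob(s,m,uv,z,k=3):
    "component of m nearest uv; its outline cast on z; returns centre, size, yaw of long axis"
    m=cv2.morphologyEx(m,cv2.MORPH_CLOSE,np.ones((k,k))); cs,_=cv2.findContours(m,cv2.RETR_EXTERNAL,cv2.CHAIN_APPROX_NONE)
    cs=[c for c in cs if cv2.contourArea(c)>60]
    c=min(cs,key=lambda c:-cv2.pointPolygonTest(c.astype(np.float32),(float(uv[0]),float(uv[1])),True))
    P=ray(s,c.reshape(-1,2),z)[:,:2]; (cx,cy),(w,h),a=cv2.minAreaRect((P*1e3).astype(np.float32))
    a=np.radians(a)+(np.pi/2 if h>w else 0); a=(a+np.pi/2)%np.pi-np.pi/2
    return np.array([cx,cy]).round(1),(round(max(w,h),1),round(min(w,h),1)),round(a,3)
E
python3 - <<'E'
from h import *
s=load('wrist'); hsv=cv2.cvtColor(s['color'],cv2.COLOR_RGB2HSV)
C=cloud(s)
for n,u,v in [('ins',510,146),('br',412,250),('seat',410,304),('seatR',422,285),('pocket',503,303),('plate',460,300),('table',450,200),('ins2',497,170)]:
    i,j=int(v/1.4),int(u/1.4); print(n,hsv[i,j],C[i,j].round(3))
cop=mask(s,(0,40,90),(14,255,255)); print('insert',blob(s,cop,(510/1.4,146/1.4),.016))
for t in (45,60,75):
    dk=mask(s,(0,0,0),(180,255,t))
    for n,u,v,z in [('brL',412,248,.029),('brR',412,357,.029),('seat',405,285,.01),('pocket',503,303,.01)]:
        try: print(t,n,blob(s,dk,(u/1.4,v/1.4),z,1))
        except Exception as e: print(n,e)
E
```

```text
ins [ 11  51 170] [ 0.656 -0.108  0.016]
br [130  18  42] [ 0.537 -0.203  0.03 ]
seat [120  19  67] [ 0.526 -0.268  0.012]
seatR [115  19  82] [ 0.543 -0.247  0.011]
pocket [50 23 33] [ 0.635 -0.282  0.011]
plate [103  22 138] [ 0.585 -0.272  0.009]
table [ 90   5 152] [ 0.587 -0.156  0.003]
ins2 [  8  50 193] [ 0.64  -0.131  0.018]
insert (array([ 654.2, -108.2]), (68.2, 38.3), np.float64(1.274))
45 brL (array([ 535.4, -207.4]), (75.7, 21.7), np.float64(-0.139))
45 brR (array([ 518.4, -325.7]), (77.0, 24.4), np.float64(-0.14))
45 seat (array([ 535.8, -210.2]), (78.7, 22.5), np.float64(-0.139))
45 pocket (array([ 786.4, -476.8]), (544.6, 249.7), np.float64(-0.582))
60 brL (array([ 535.5, -207.4]), (78.7, 21.7), np.float64(-0.139))
60 brR (array([ 519.3, -325. ]), (78.7, 26.1), np.float64(-0.14))
60 seat (array([ 515.2, -277.9]), (41.2, 14.9), np.float64(1.439))
60 pocket (array([ 474.1, -466.7]), (1196.9, 489.4), np.float64(-0.138))
75 brL (array([ 535.4, -207.4]), (78.8, 21.7), np.float64(-0.139))
75 brR (array([ 519.8, -315.7]), (80.3, 44.8), np.float64(-0.14))
75 seat (array([ 525.4, -270.9]), (64.7, 36.4), np.float64(1.431))
75 pocket (array([ 478.8, -432.8]), (1196.9, 558.0), np.float64(-0.138))
```

```bash
python3 - <<'E'
from h import *
plan(.6542,-.1082,.06,1.274)
E
```

```text
t=1.95 turn 8.8 deg, then shift [137.7 103.9 259.7] yaw->1.274 q [-0.49  0.11  1.12 -0.    1.91 -0.35]
```

```bash
python3 -m creep '[[[0,0,0,8.8],[46,35,40,0],[46,35,40,0],[46,34,40,0],[0,0,50,0],[0,0,50,0],[0,0,40,0],[0,0,0,0]]]' 1; python3 - <<'E'
from h import *
plan(.6542,-.1082,.003,1.274)
s=snap('wrist'); save(s,'w2.png')
cop=mask(s,(0,40,90),(14,255,255))
u=proj(s,[[.654,-.108,.016]])[0]; print(u,blob(s,cop,u,.016))
E
```

```text
time: 2.95
tool_pos: [0.6351, -0.122, 0.0688]
ee_rot: [-3.132, 0.001, 1.268]
wrist_force: [0.1, 0.1, 0.1]
width: 0.0938
t=2.95 turn -0.3 deg, then shift [18.8 14.2 65.8] yaw->1.274 q [-0.28  0.37  1.31 -0.    1.48  0.03]
[299.17405149 203.47529586] (array([ 655. , -107.5]), (68.0, 37.5), np.float64(1.266))
```

View pics/w2.png

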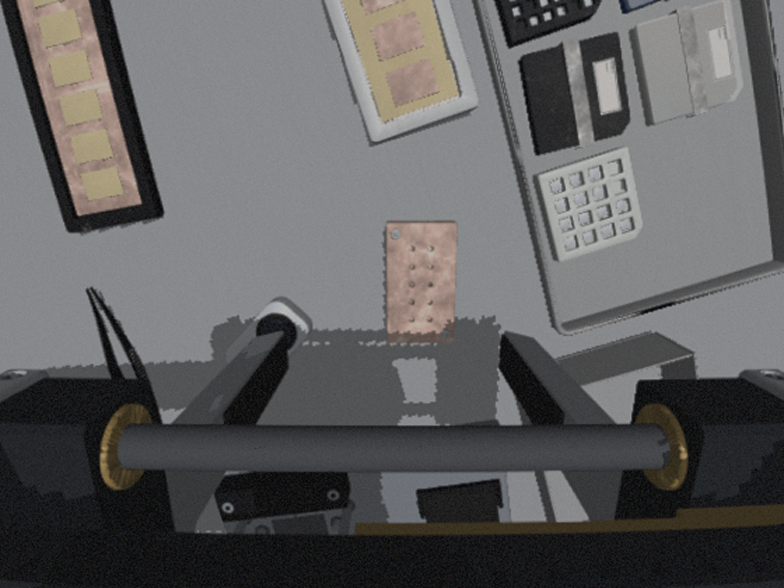

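The view shows the insert centred at (421,283). The tray rim on the right at about (545,280) would be close to a fully open finger, so I'll narrow the opening before going down.

```bash
python3 -m creep '[[[10,7,0,0],[9,7,0,0],[0,0,0,0],[0,0,0,0]]]' 0.65; python3 - <<'E'
from h import *
plan(.6546,-.1078,.003,1.27); print(get_obs()['width'])
E
```

```text
time: 3.5
tool_pos: [0.6582, -0.1067, 0.0741]
ee_rot: [3.141, 0.0, 1.271]
wrist_force: [0.3, -0.2, 1.4]
width: 0.0615
t=3.50 turn 0.1 deg, then shift [-2.1 -3.1 71.1] yaw->1.270 q [-0.25  0.4   1.25 -0.    1.49  0.05]
0.06147413679269317
```

```bash
python3 -m creep '[[[-2,-3,20,0],[0,0,25,0],[0,0,15,0],[0,0,8,0],[0,0,0,0],[0,0,0,0]]]'; python3 - <<'E'
from h import *
plan(.6546,-.1078,.003,1.27)
E
```

```text
time: 4.25
tool_pos: [0.6552, -0.1081, 0.0067]
ee_rot: [3.14, 0.0, 1.27]
wrist_force: [-0.0, -0.1, 0.2]
width: 0.0611
t=4.25 turn 0.0 deg, then shift [ 0.2 -0.6  3.7] yaw->1.270 q [-0.25  0.44  1.33 -0.    1.36  0.05]
```

```bash
python3 -m creep '[[[0,0,3.5,0],[0,0,0,0]]]'; python3 -m creep '[[[0,0,0,0],[0,0,0,0],[0,0,0,0],[0,0,0,0],[0,0,0,0]]]' 0;  python3 -m creep '[[[0,0,-30,0],[0,0,-40,0],[0,0,-40,0],[0,0,0,0]]]'; python3 - <<'E'
from h import *
plan(.527,-.2675,.11,1.432)
E
```

```text
time: 4.5
tool_pos: [0.6544, -0.1079, 0.0021]
ee_rot: [3.142, 0.0, 1.27]
wrist_force: [-0.0, -0.7, 0.1]
width: 0.0615
time: 5.12
tool_pos: [0.6545, -0.108, 0.0021]
ee_rot: [3.141, 0.0, 1.27]
wrist_force: [1.0, -0.4, -0.1]
width: 0.0376
time: 5.62
tool_pos: [0.6565, -0.1084, 0.1156]
ee_rot: [3.134, -0.0, 1.27]
wrist_force: [0.6, -0.5, -4.4]
width: 0.0378
t=5.62 turn -9.3 deg, then shift [-175.5 -106.2    5.6] yaw->1.432 q [-0.25  0.37  1.21 -0.    1.55  0.05]
```

```bash
python3 -m creep '[[[-20,-10,-30,-9.3],[-50,-24,-30,0],[-50,-24,-20,0],[-50,-24,0,0],[-50,-24,0,0],[0,0,0,0],[0,0,0,0]]]'; python3 - <<'E'
from h import *
plan(.527,-.2675,.11,1.432)
s=snap('wrist'); save(s,'w3.png')
E
```

```text
time: 6.5
tool_pos: [0.5158, -0.3077, 0.1888]
ee_rot: [-3.138, -0.003, 1.432]
wrist_force: [-0.3, -0.5, -3.6]
width: 0.0376
t=6.50 turn 0.0 deg, then shift [41.4  5.5 78.8] yaw->1.432 q [-0.63  0.21  1.27  0.    1.67 -0.49]
```

View pics/w3.png

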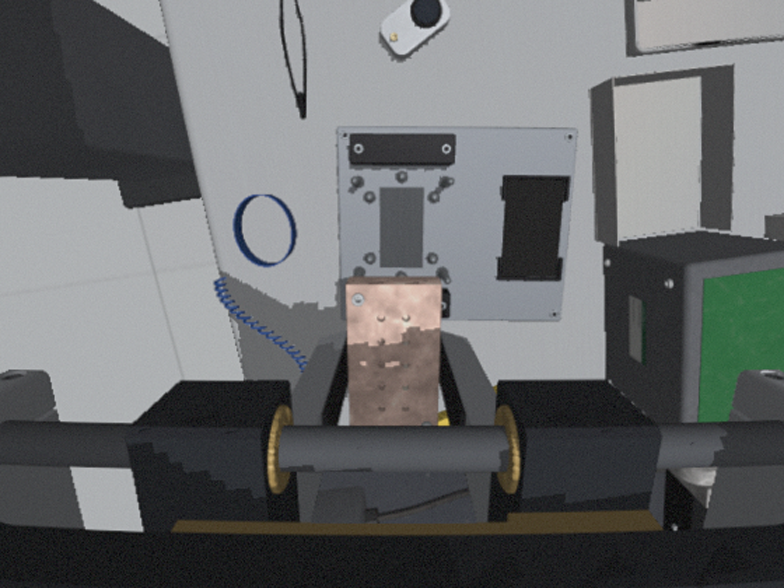

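Seat seen cleanly at (402,227), left bridge at (402,149) and pocket at (533,228). The insert is held squarely at (393,350).

```bash
python3 - <<'E'
from h import *
s=load('wrist')
for t in (60,90):
    dk=mask(s,(0,0,0),(180,255,t))
    for n,u,v,z in [('brL',402,150,.029),('seat',402,227,.01),('pocket',533,228,.01)]:
        print(t,n,blob(s,dk,(u/1.4,v/1.4),z,1))
E
```

```text
60 brL (array([ 535.9, -208.8]), (78.4, 21.3), np.float64(-0.14))
60 seat (array([ 536.4, -207.1]), (82.8, 22.5), np.float64(-0.14))
60 pocket (array([ 635.1, -284.6]), (85.8, 54.0), np.float64(1.429))
90 brL (array([ 535.4, -209.4]), (79.6, 23.9), np.float64(-0.153))
90 seat (array([ 527.5, -269. ]), (63.2, 34.0), np.float64(1.432))
90 pocket (array([ 635. , -284.2]), (86.7, 55.5), np.float64(1.43))
```

```bash
python3 -m creep '[[[20,3,40,0],[20,3,30,0],[0,0,30,0],[0,0,30,0],[0,0,0,0],[0,0,0,0],[0,0,0,0]]]'; python3 - <<'E'
from h import *
plan(.5275,-.2689,.0125,1.4308)
E
```

```text
time: 7.42
tool_pos: [0.5294, -0.2702, 0.0639]
ee_rot: [3.138, 0.002, 1.433]
wrist_force: [-0.3, 0.0, -3.4]
width: 0.0376
t=7.42 turn 0.1 deg, then shift [ 1.  -2.1 51.4] yaw->1.431 q [-0.57  0.25  1.47 -0.    1.42 -0.43]
```

```bash
python3 -m creep '[[[1,-1,15,0],[0,-1,15,0],[0,0,0,0],[0,0,0,0],[0,0,0,0]]]'; python3 - <<'E'
from h import *
plan(.5275,-.2689,.0125,1.4308)
E
```

```text
time: 8.05
tool_pos: [0.5266, -0.2688, 0.0323]
ee_rot: [3.14, 0.001, 1.433]
wrist_force: [0.1, 0.4, -4.4]
width: 0.0376
t=8.05 turn 0.1 deg, then shift [ 0.   0.9 19.8] yaw->1.431 q [-0.57  0.27  1.51 -0.    1.36 -0.43]
```

```bash
python3 -m creep '[[[0,1,8,0],[0,0,5,0],[0,0,3,0],[0,0,2,0],[0,0,0,0],[0,0,0,0]]]'; python3 - <<'E'
from h import *
plan(.5275,-.2689,.0125,1.4308)
E
```

```text
time: 8.8
tool_pos: [0.5273, -0.2687, 0.014]
ee_rot: [3.141, 0.0, 1.433]
wrist_force: [0.0, 0.1, -4.3]
width: 0.0374
t=8.80 turn 0.1 deg, then shift [-0.1  0.2  1.5] yaw->1.431 q [-0.57  0.29  1.52 -0.    1.33 -0.43]
```

```bash
python3 -m creep '[[[0,0,1.5,0],[0,0,0.5,0],[0,0,0,0]]]'; python3 -m creep '[[[0,0,0,0],[0,0,0,0],[0,0,0,0]]]' 0.6;  python3 -m creep '[[[0,0,-20,0],[0,0,-40,0],[0,0,-60,0],[-20,0,-60,0],[-30,0,0,0],[0,0,0,0],[0,0,0,0]]]' 0.6; python3 - <<'E'
from h import *
s=snap('wrist'); save(s,'w4.png')
u=proj(s,[[.5275,-.269,.026]])[0]
cop=mask(s,(0,40,60),(14,255,255)); print(u,blob(s,cop,u,.026))
dk=mask(s,(0,0,0),(180,255,60))
for p in ([.5357,-.2085,.029],[.5191,-.3293,.029],[.635,-.284,.01]):
    print(blob(s,dk,proj(s,[p])[0],p[2],1))
E
```

```text
time: 9.18
tool_pos: [0.5273, -0.2687, 0.0121]
ee_rot: [3.141, 0.0, 1.433]
wrist_force: [-0.2, 0.6, -2.4]
width: 0.0375
time: 9.55
tool_pos: [0.5276, -0.2689, 0.0124]
ee_rot: [3.14, 0.001, 1.433]
wrist_force: [0.5, -0.4, -0.4]
width: 0.0563
time: 10.42
tool_pos: [0.52, -0.3172, 0.1901]
ee_rot: [-3.14, -0.001, 1.433]
wrist_force: [-0.2, -0.5, -0.5]
width: 0.0564
[281.46849575 155.91957563] (array([ 527.3, -269.1]), (66.7, 37.1), np.float64(1.439))
(array([ 535.4, -209. ]), (78.3, 22.2), np.float64(-0.141))
(array([ 518.8, -327.9]), (78.0, 23.4), np.float64(-0.138))
(array([ 634.9, -284.2]), (85.9, 54.0), np.float64(1.427))
```

View pics/w4.png

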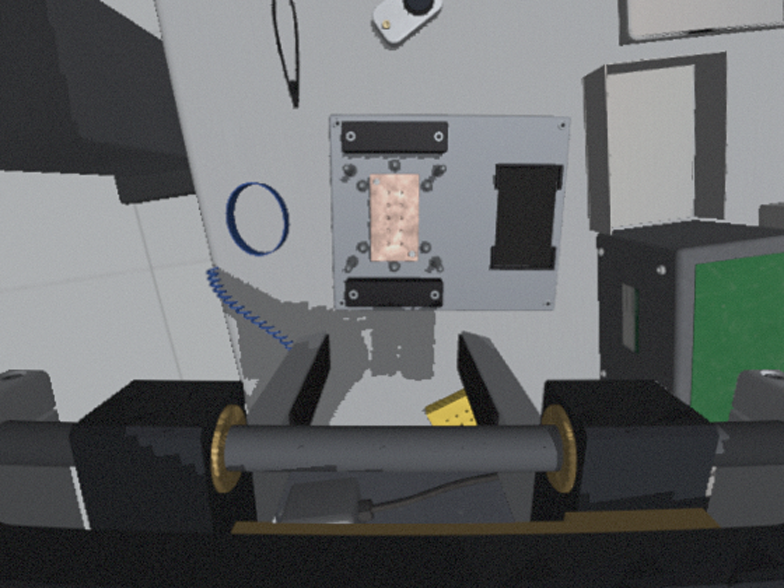

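Insert is seated between the pins at (394,218), and it measures within 0.6 mm of the bridge midpoint. Next is the boat.

```bash
python3 -m creep '[[[50,0,-20,4],[55,-4,-20,0],[55,-3,-20,0],[55,-3,0,0],[55,-3,0,0],[50,0,0,0],[0,0,0,0],[0,0,0,0]]]' 0.85; python3 - <<'E'
from h import *
plan(.513,.065,.06,1.36)
s=snap('wrist'); save(s,'w5.png')
u=proj(s,[[.513,.065,.009]])[0]
dk=mask(s,(0,0,0),(180,255,60))
print(u,blob(s,dk,u,.009))
E
```

```text
time: 11.48
tool_pos: [0.5698, -0.0011, 0.2504]
ee_rot: [-3.14, 0.001, 1.364]
wrist_force: [1.1, 0.2, -0.6]
width: 0.0798
t=11.47 turn 0.2 deg, then shift [ 52.8 -69.3 190.4] yaw->1.360 q [-0.1   0.13  1.24 -0.    1.78  0.11]
[229.50107423 148.82349112] (array([511.6,  69.1]), (189.1, 55.3), np.float64(1.431))
```

View pics/w5.png

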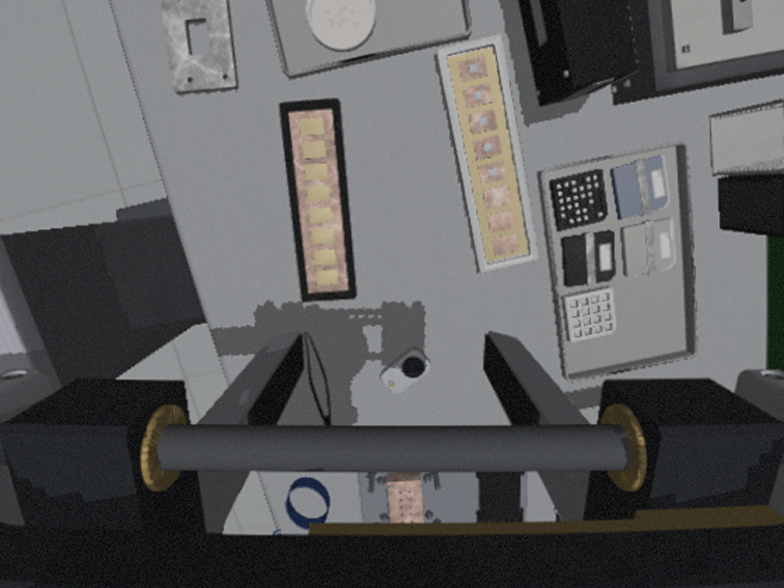

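Boat at (317,200), measured 189x55 mm as expected. Clamp at (200,45), with a window in it and the plain mottled finish.

```bash
python3 - <<'E'
from h import *
plan(.5116,.0691,.04,1.431)
E
python3 -m creep '[[[0,0,0,-3.8],[21,-22,50,0],[21,-22,50,0],[20,-22,50,0],[0,0,50,0],[0,0,0,0],[0,0,0,0],[0,0,0,0]]]'; python3 - <<'E'
from h import *
plan(.5116,.0691,.0025,1.431)
s=snap('wrist')
u=proj(s,[[.5116,.0891,.009]])[0]
dk=mask(s,(0,0,0),(180,255,60)); print(u,blob(s,dk,u,.009))
E
```

```text
t=11.53 turn -3.9 deg, then shift [ 62.2 -67.5 210.6] yaw->1.431 q [-0.1   0.13  1.24 -0.    1.78  0.11]
time: 12.52
tool_pos: [0.5161, 0.0686, 0.0541]
ee_rot: [3.136, -0.001, 1.428]
wrist_force: [0.1, -0.6, 0.2]
width: 0.08
t=12.53 turn -0.2 deg, then shift [-0.1 -4.5 51.6] yaw->1.431 q [ 0.02  0.1   1.66 -0.    1.37  0.17]
[270.16587872 204.8193829 ] (array([510.7,  18.1]), (550.9, 290.5), np.float64(-0.148))
```

```bash
python3 -m creep '[[[0,-2,20,0],[0,0,18,0],[0,0,0,0],[0,0,0,0],[0,0,0,0]]]'; python3 - <<'E'
from h import *
plan(.5116,.0691,.0025,1.431)
E
```

```text
time: 13.2
tool_pos: [0.5124, 0.0695, 0.0139]
ee_rot: [3.14, -0.0, 1.429]
wrist_force: [-0.1, -0.2, -0.5]
width: 0.0798
t=13.20 turn -0.1 deg, then shift [-0.5 -0.8 11.4] yaw->1.431 q [ 0.03  0.13  1.71 -0.    1.29  0.17]
```

```bash
python3 -m creep '[[[-0.5,-1,6,0],[0,0,5.5,0],[0,0,0,0],[0,0,0,0]]]'; python3 -m creep '[[[0,0,0,0],[0,0,0,0],[0,0,0,0],[0,0,0,0],[0,0,0,0]]]' 0;  python3 -m creep '[[[0,0,-20,0],[0,0,-40,0],[0,0,-50,0],[0,0,-30,0],[0,0,0,0]]]'; python3 - <<'E'
from h import *
print(get_obs()['wrist_torque'])
plan(.5273,-.2687,.10,1.4308)
s=snap('wrist'); save(s,'w6.png')
o=get_obs()
u=proj(s,[o['tool_pos']+[0.0,.05,.007]])[0]
dk=mask(s,(0,0,0),(180,255,60))
print(u,blob(s,dk,u,o['tool_pos'][2]+.007))
E
```

```text
time: 13.7
tool_pos: [0.5105, 0.0691, 0.0014]
ee_rot: [-3.141, 0.0, 1.429]
wrist_force: [0.4, 0.2, 0.6]
width: 0.0797
time: 14.32
tool_pos: [0.5107, 0.0691, 0.0016]
ee_rot: [3.141, 0.0, 1.429]
wrist_force: [0.5, -0.2, 1.2]
width: 0.0558
time: 14.95
tool_pos: [0.5123, 0.0692, 0.1442]
ee_rot: [3.136, -0.001, 1.429]
wrist_force: [-0.5, 0.4, -2.4]
width: 0.0557
[-0.04582897 -0.06318891  0.0328559 ]
t=14.95 turn -0.1 deg, then shift [-332.5   62.    44.2] yaw->1.431 q [ 0.02  0.03  1.55 -0.    1.55  0.17]
[265.33814167 172.97532673] (array([510.7,  48.2]), (429.5, 233.1), np.float64(-0.148))
```

View pics/w6.png

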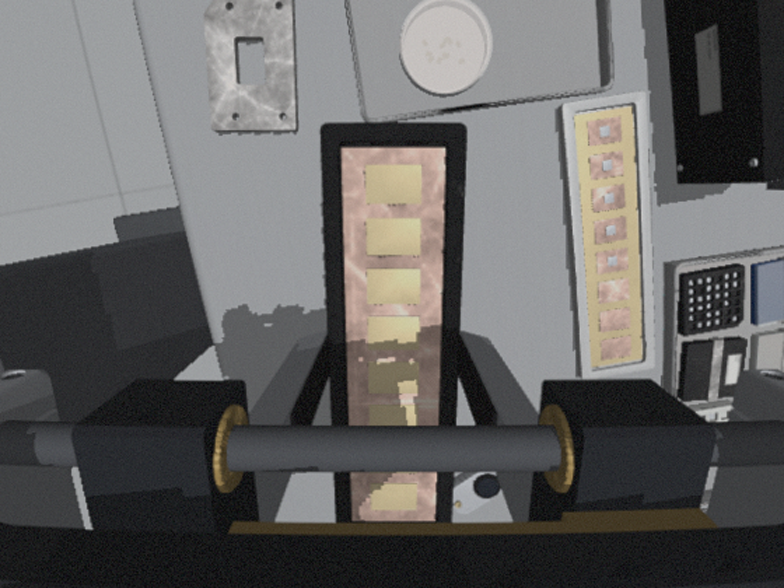

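Boat is held squarely. Its far edge is at row 125 (columns 321-467).

```bash
python3 - <<'E'
from h import *
s=load('wrist'); o=get_obs(); tp=o['tool_pos']; ya=o['ee_rot'][2]
C=cloud(s)
ex=np.array([np.cos(ya),np.sin(ya)]); ey=np.array([np.sin(ya),-np.cos(ya)])
for u,v in [(330,125),(395,124.5),(458,125)]:
    p=ray(s,(u/1.4,v/1.4),tp[2]+.0074)[0]; print(((p[:2]-tp[:2])@ex*1e3).round(1),((p[:2]-tp[:2])@ey*1e3).round(1))
for v in (135,250,500):
  for u in (330,395,455): print(v,u,((C[int(v/1.4),int(u/1.4)]-tp)*1e3).round(1))
E
```

```text
94.7 -22.5
94.8 2.5
94.7 26.7
135 330 [-9.4 93.  11.5]
135 395 [15.2 89.6  9.8]
135 455 [37.7 86.4 10.8]
250 330 [-17.   50.1  10.9]
250 395 [ 9.  46.   8.8]
250 455 [32.9 43.  11.1]
500 330 [ -81.  -185.1 -140.9]
500 395 [ -7.6 -71.9   8.9]
500 455 [  28.7 -191.3 -128.9]
```

```bash
python3 -m creep '[[[-50,10,0,0],[-55,10,0,0],[-55,10,0,0],[-55,10,0,0],[-55,10,0,0],[-50,12,20,0],[0,0,0,0],[0,0,0,0]]]'; python3 - <<'E'
from h import *
plan(.5273,-.2687,.07,1.4308)
E
```

```text
time: 16.0
tool_pos: [0.5257, -0.2553, 0.1191]
ee_rot: [-3.137, -0.003, 1.429]
wrist_force: [0.4, 0.3, -1.7]
width: 0.0553
t=16.00 turn -0.1 deg, then shift [-13.    3.5  49.1] yaw->1.431 q [-0.55  0.2   1.42  0.    1.53 -0.41]
```

```bash
python3 -m creep '[[[-7,2,20,0],[-6,2,29,0],[0,0,0,0],[0,0,0,0],[0,0,0,0]]]'; python3 - <<'E'
from h import *
plan(.5273,-.2687,.0306,1.4308)
E
```

```text
time: 16.62
tool_pos: [0.5298, -0.2699, 0.0741]
ee_rot: [3.139, 0.001, 1.43]
wrist_force: [-0.1, 0.3, -1.5]
width: 0.0556
t=16.62 turn -0.1 deg, then shift [ 0.8 -2.7 43.5] yaw->1.431 q [-0.57  0.24  1.46 -0.    1.44 -0.43]
```

```bash
python3 -m creep '[[[1,-2,10,0],[0,0,9,0],[0,0,0,0],[0,0,0,0],[0,0,0,0]]]'; python3 - <<'E'
from h import *
plan(.5273,-.2687,.0306,1.4308)
E
```

```text
time: 17.25
tool_pos: [0.5273, -0.2688, 0.0539]
ee_rot: [3.141, 0.0, 1.429]
wrist_force: [0.5, -0.1, -1.4]
width: 0.0555
t=17.25 turn -0.1 deg, then shift [ 0.1 -0.1 23.3] yaw->1.431 q [-0.57  0.25  1.48 -0.    1.4  -0.43]
```

```bash
python3 -m creep '[[[0,0,8,0],[0,0,7,0],[0,0,5,0],[0,0,2,0],[0,0,0,0],[0,0,0,0],[0,0,0,0]]]'; python3 - <<'E'
from h import *
plan(.5273,-.2687,.0306,1.4308)
E
```

```text
time: 18.12
tool_pos: [0.5273, -0.2687, 0.0318]
ee_rot: [3.141, 0.0, 1.429]
wrist_force: [-0.4, -0.7, -0.8]
width: 0.0555
t=18.12 turn -0.1 deg, then shift [0.  0.  1.2] yaw->1.431 q [-0.57  0.27  1.51 -0.    1.36 -0.43]
```

```bash
python3 -m creep '[[[0,0,1,0],[0,0,0,0],[0,0,0,0]]]'; python3 -m creep '[[[0,0,0,0],[0,0,0,0],[0,0,0,0]]]' 0.75;  python3 -m creep '[[[0,0,-20,0],[0,0,-40,0],[0,0,-60,0],[-20,0,-60,0],[-50,0,-20,0],[0,0,0,0],[0,0,0,0]]]'; python3 - <<'E'
from h import *
s=snap('wrist'); save(s,'w7.png')
u=proj(s,[[.5273,-.2687,.038]])[0]; cop=mask(s,(0,20,100),(40,255,255)); 
print(u,blob(s,cop,u,.036,9))
dk=mask(s,(0,0,0),(180,255,60)); print(blob(s,dk,proj(s,[[.5273+.025*.99,-.2687,.038]])[0],.038,1))
E
```

```text
time: 18.5
tool_pos: [0.5272, -0.2687, 0.0307]
ee_rot: [3.141, 0.0, 1.429]
wrist_force: [0.1, 0.2, -1.6]
width: 0.0555
time: 18.88
tool_pos: [0.5272, -0.2687, 0.0308]
ee_rot: [3.141, 0.0, 1.429]
wrist_force: [-0.7, 0.6, 1.3]
width: 0.0707
time: 19.75
tool_pos: [0.517, -0.3372, 0.2289]
ee_rot: [-3.14, -0.001, 1.429]
wrist_force: [-0.2, 0.2, 0.2]
width: 0.0702
[281.22364395 136.87220269] (array([ 527.5, -268.9]), (172.1, 41.6), np.float64(1.432))
(array([ 527.4, -268.5]), (187.3, 76.2), np.float64(1.427))
```

View pics/w7.png

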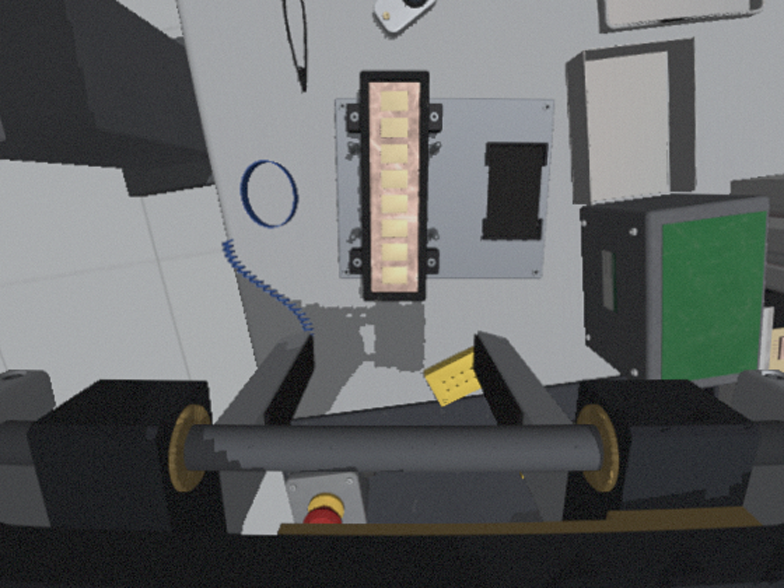

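Boat lies across both bridges between the posts, at (394,185) in the picture and within 0.5 mm of centre. Next is the clamp.

```bash
python3 -m creep '[[[50,-15,0,0],[55,-16,0,0],[55,-16,0,0],[55,-16,0,0],[55,-17,0,0],[55,-17,0,0],[55,-17,0,0],[55,-17,0,0]]]' 0.85; python3 -m creep '[[[50,-17,0,0],[0,0,0,0],[0,0,0,0]]]';python3 - <<'E'
from h import *
plan(.438,.23,.06)
s=snap('wrist'); save(s,'w8.png')
hsv=cv2.cvtColor(s['color'],cv2.COLOR_RGB2HSV)
for p in([.438,.25,.008],[.46,.19,0]):
    u=proj(s,[p])[0]; print(u,hsv[int(u[1]),int(u[0])])
E
```

```text
time: 20.8
tool_pos: [0.4471, 0.1141, 0.2286]
ee_rot: [-3.14, 0.0, 1.431]
wrist_force: [0.7, -0.3, 0.1]
width: 0.0798
time: 21.18
tool_pos: [0.4383, 0.1636, 0.2289]
ee_rot: [-3.14, 0.001, 1.431]
wrist_force: [0.5, -0.2, 0.1]
width: 0.0799
t=21.18 turn -0.0 deg, then shift [ 65.7  -9.6 168.9] yaw->1.431 q [ 0.24 -0.1   1.51 -0.    1.73  0.38]
[270.94751981 123.09670342] [120   6 127]
[294.23619367 167.40225386] [ 10   5 145]
```

View pics/w8.png

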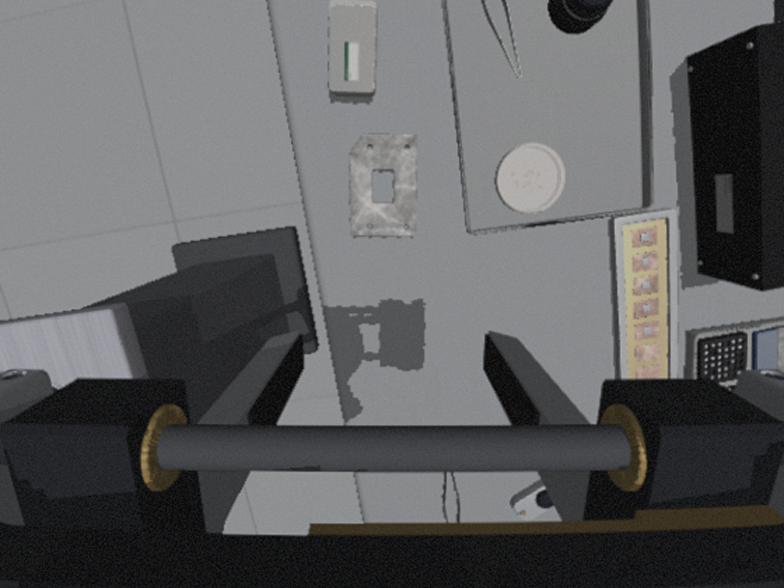

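Clamp is at (383,186) with corners about (417,135), (414,238), (349,237) and left edge (350,155). The box is above it at (352,48), with its green line at (346,60).

```bash
python3 - <<'E'
from h import *
s=load('wrist'); f=lambda P,z:(ray(s,np.array(P)/1.4,z)[:,:2]*1e3)
P=f([(417,135),(414,238),(349,237),(350,155)],.008); print(P.round(1))
print('len',np.linalg.norm(P[0]-P[1]),'wid',np.linalg.norm(P[1]-P[2]),'yaw',np.arctan2(*(P[0]-P[1])[::-1]),'c',(P[0]+P[2])/2)
# window centre (dark hole, at z=.008 rim)
W=f([(371,169),(394,169),(394,204),(371,204)],.008); print('win',W.mean(0))
B=f([(330,2),(376,3),(374,95),(328,92)],.022); print('box',B.mean(0),np.linalg.norm(B[0]-B[3]),np.linalg.norm(B[0]-B[1]),np.arctan2(*(B[0]-B[3])[::-1]))
# gradient-based rect on clamp
g=cv2.cvtColor(s['color'],cv2.COLOR_RGB2GRAY); roi=g[85:182,235:312]
e=cv2.Canny(roi,40,100); e=cv2.morphologyEx(e,cv2.MORPH_CLOSE,np.ones((5,5)))
c=max(cv2.findContours(e,cv2.RETR_EXTERNAL,cv2.CHAIN_APPROX_NONE)[0],key=cv2.contourArea).reshape(-1,2)+[235,85]
Q=ray(s,c,.008)[:,:2]*1e3; print(cv2.minAreaRect(Q.astype(np.float32)))
E
```

```text
[[475.6 277. ]
 [461.2 187.2]
 [401.6 196.6]
 [414.3 268.5]]
len 90.91361601826809 wid 60.32344746110129 yaw 1.412383817485778 c [438.61676886 236.78558672]
win [439.00996347 237.20766094]
box [430.49143206 350.48496976] 68.97162807973608 37.20024111092005 1.3805172473771223
((438.706298828125, 237.7389678955078), (93.77783203125, 63.77579879760742), 81.94965362548828)
```

```bash
python3 - <<'E'
from h import *
plan(.4387,.2371,.04,1.42)
E
python3 -m creep '[[[25,-3,40,0.6],[25,-4,45,0],[24,-3,45,0],[0,0,45,0],[0,0,0,0],[0,0,0,0],[0,0,0,0]]]'; python3 - <<'E'
from h import *
plan(.4387,.2371,.0035,1.42)
E
```

```text
t=21.23 turn 0.5 deg, then shift [ 73.4 -11.2 189.1] yaw->1.420 q [ 0.23 -0.1   1.51 -0.    1.73  0.38]
time: 22.1
tool_pos: [0.4423, 0.2381, 0.0576]
ee_rot: [3.137, -0.003, 1.418]
wrist_force: [0.5, -0.3, -0.3]
width: 0.0798
t=22.10 turn -0.1 deg, then shift [-1.6 -3.4 54.1] yaw->1.420 q [ 0.38  0.06  1.7  -0.    1.38  0.53]
```

```bash
python3 -m creep '[[[-1,-2,15,0],[0,0,15,0],[0,0,10,0],[0,0,0,0],[0,0,0,0],[0,0,0,0]]]'; python3 - <<'E'
from h import *
plan(.4387,.2371,.0035,1.42)
E
```

```text
time: 22.85
tool_pos: [0.4386, 0.2376, 0.0154]
ee_rot: [3.141, -0.001, 1.419]
wrist_force: [0.8, 0.3, -0.5]
width: 0.0799
t=22.85 turn -0.1 deg, then shift [-0.4  0.2 11.9] yaw->1.420 q [ 0.38  0.09  1.75 -0.    1.29  0.53]
```

```bash
python3 -m creep '[[[0,0,7,0],[0,0,5,0],[0,0,0,0],[0,0,0,0]]]'; python3 -m creep '[[[0,0,0,0],[0,0,0,0],[0,0,0,0],[0,0,0,0],[0,0,0,0]]]' 0;  python3 -m creep '[[[0,0,-20,0],[0,0,-40,0],[0,0,-50,0],[0,0,-50,0],[0,0,0,0],[0,0,0,0]]]'; python3 - <<'E'
from h import *
plan(.5273,-.2687,.12,-.14)
s=snap('wrist'); save(s,'w9.png')
E
```

```text
time: 23.35
tool_pos: [0.4381, 0.2373, 0.0028]
ee_rot: [-3.142, 0.0, 1.419]
wrist_force: [0.1, 0.4, -0.1]
width: 0.08
time: 23.98
tool_pos: [0.4383, 0.2374, 0.003]
ee_rot: [3.141, -0.0, 1.419]
wrist_force: [0.4, -1.2, 0.3]
width: 0.0599
time: 24.72
tool_pos: [0.4373, 0.2371, 0.1613]
ee_rot: [-3.14, 0.001, 1.419]
wrist_force: [0.2, -0.3, -2.6]
width: 0.0594
t=24.73 turn 89.3 deg, then shift [159.7 488.3  41.3] yaw->-0.140 q [ 0.38 -0.02  1.56 -0.    1.6   0.53]
```

View pics/w9.png

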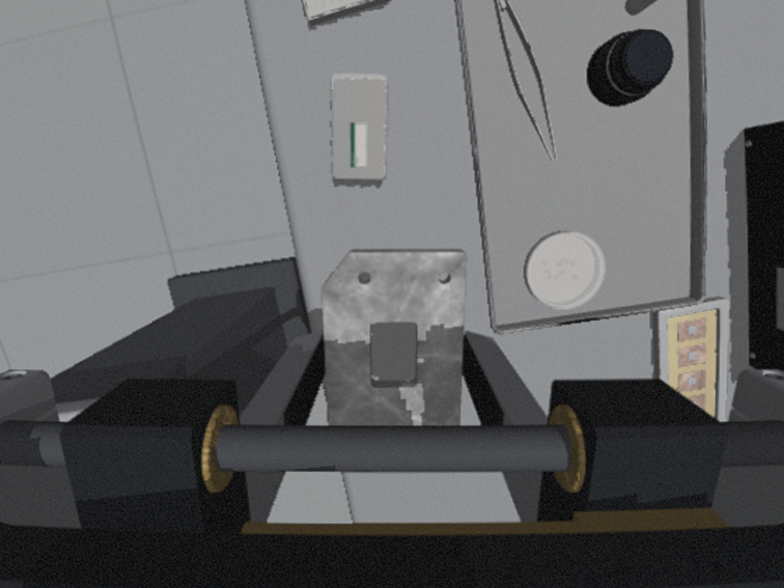

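Clamp held squarely, front edge at row 251, window (371-416, 322-383). The box's corners are about (333,75), (386,76), (385,181) and (332,178).

```bash
python3 - <<'E'
from h import *
s=load('wrist'); o=get_obs(); tp=o['tool_pos']; ya=o['ee_rot'][2]; C=cloud(s)
ex=np.array([np.cos(ya),np.sin(ya)]); ey=np.array([np.sin(ya),-np.cos(ya)])
for u,v in [(360,251),(440,251),(465,251),(394,322),(394,383),(371,350),(417,350)]:
    p=ray(s,(u/1.4,v/1.4),tp[2]+.005)[0]; print(u,v,((p[:2]-tp[:2])@ex*1e3).round(1),((p[:2]-tp[:2])@ey*1e3).round(1))
for u,v in [(400,260),(450,260),(345,300),(345,400),(440,300),(440,410)]: print(u,v,((C[int(v/1.4),int(u/1.4)]-tp)*1e3).round(1))
B=ray(s,np.array([(333,75),(386,76),(385,181),(332,178)])/1.4,.022)[:,:2]*1e3
print('box',B.mean(0),np.linalg.norm(B[0]-B[3]),np.linalg.norm(B[0]-B[1]),np.arctan2(*(B[0]-B[3])[::-1]))
E
```

```text
360 251 45.9 -12.8
440 251 45.9 20.0
465 251 45.9 30.3
394 322 15.4 1.2
394 383 -12.8 1.2
371 350 2.7 -8.8
417 350 2.7 11.2
400 260 [ 9.6 41.7  6.1]
450 260 [30.  38.6  5.8]
345 300 [-15.4  28.3   6.5]
345 400 [-23.7 -16.8   5.9]
440 300 [23.9 22.3  6.3]
440 410 [ 17.6 -28.1   5.8]
box [430.62403356 351.55412028] 68.8929687229548 36.35673541060742 1.3805461222629039
```

```bash
python3 -m creep '[[[0,0,0,9.9],[0,0,0,9.9],[0,0,0,9.9],[0,0,0,9.9],[0,0,0,9.9],[0,0,0,9.9],[0,0,0,9.9],[0,0,0,9.9]]]'; python3 -m creep '[[[0,0,0,9.9],[0,0,0,0],[0,0,0,0]]]'; python3 - <<'E'
from h import *
plan(.5263,-.2686,.12,-.14)
E
```

```text
time: 25.78
tool_pos: [0.4367, 0.2368, 0.1597]
ee_rot: [3.14, 0.005, 0.031]
wrist_force: [-0.0, 0.5, -1.1]
width: 0.0594
time: 26.15
tool_pos: [0.4374, 0.2371, 0.1613]
ee_rot: [3.14, 0.002, -0.134]
wrist_force: [0.2, -0.6, -2.5]
width: 0.0595
t=26.15 turn 0.3 deg, then shift [158.6 488.3  41.3] yaw->-0.140 q [ 0.38 -0.01  1.56 -0.    1.6   2.09]
```

```bash
python3 -m creep '[[[18,54,0,0.2],[18,55,0,0],[18,55,0,0],[18,55,0,0],[18,55,0,0],[18,55,0,0],[18,55,0,0],[18,55,0,0]]]'; python3 -m creep '[[[15,49,20,0],[0,0,20,0],[0,0,0,0],[0,0,0,0],[0,0,0,0]]]'; python3 - <<'E'
from h import *
plan(.5263,-.2686,.08,-.14)
E
```

```text
time: 27.15
tool_pos: [0.5197, -0.2192, 0.1624]
ee_rot: [-3.141, 0.0, -0.138]
wrist_force: [0.5, 0.0, -1.1]
width: 0.0598
time: 27.78
tool_pos: [0.5285, -0.2677, 0.1244]
ee_rot: [3.14, -0.002, -0.138]
wrist_force: [0.6, 0.1, -1.1]
width: 0.0595
t=27.77 turn 0.1 deg, then shift [-2.   1.2 44.4] yaw->-0.140 q [-0.56  0.21  1.4  -0.    1.54  1.14]
```

```bash
python3 -m creep '[[[-1,1,20,0],[0,0,20,0],[0,0,20,0],[0,0,5,0],[0,0,0,0],[0,0,0,0],[0,0,0,0]]]'; python3 - <<'E'
from h import *
plan(.5263,-.2686,.0413,-.14)
E
```

```text
time: 28.65
tool_pos: [0.5272, -0.2692, 0.059]
ee_rot: [3.141, -0.002, -0.14]
wrist_force: [-0.2, -0.2, -0.8]
width: 0.0597
t=28.65 turn 0.0 deg, then shift [-1.  -0.5 17.7] yaw->-0.140 q [-0.57  0.25  1.48 -0.    1.41  1.14]
```

```bash
python3 -m creep '[[[-1,-0.5,6,0],[0,0,5,0],[0,0,3,0],[0,0,2,0],[0,0,0,0],[0,0,0,0],[0,0,0,0]]]'; python3 - <<'E'
from h import *
plan(.5263,-.2686,.0413,-.14)
E
```

```text
time: 29.52
tool_pos: [0.5258, -0.2683, 0.0421]
ee_rot: [3.141, -0.0, -0.14]
wrist_force: [0.6, 1.1, -1.3]
width: 0.0595
t=29.52 turn 0.0 deg, then shift [0.5 0.2 0.8] yaw->-0.140 q [-0.57  0.26  1.5  -0.    1.38  1.14]
```

```bash
python3 -m creep '[[[0.4,0,0.8,0],[0,0,0,0],[0,0,0,0]]]'; python3 -m creep '[[[0,0,0,0],[0,0,0,0],[0,0,0,0]]]' 0.85;  python3 -m creep '[[[0,0,-20,0],[0,0,-40,0],[-20,0,-60,0],[-40,0,-60,0],[0,0,0,0],[0,0,0,0]]]'; python3 - <<'E'
from h import *
s=snap('wrist'); save(s,'w10.png')
C=cloud(s); m=(C[...,2]>.1)&(C[...,2]<.13)&(C[...,0]>.6)&(C[...,0]<.78)
print('greenbox near', [ (yy, C[...,0][m&(abs(C[...,1]-yy)<.01)].min(initial=9).round(3)) for yy in (-.26,-.28,-.3,-.32,-.34,-.36,-.4)], C[...,2][m].max())
t=snap('top'); CT=cloud(t); m=(CT[...,2]>.1)&(CT[...,2]<.13)&(CT[...,0]>.6)&(CT[...,0]<.78)
print('top', [ (yy, CT[...,0][m&(abs(CT[...,1]-yy)<.01)].min(initial=9).round(3)) for yy in (-.26,-.28,-.3,-.32,-.34,-.36,-.4)])
E
```

```text
time: 29.9
tool_pos: [0.5261, -0.2683, 0.0411]
ee_rot: [3.141, -0.0, -0.14]
wrist_force: [0.2, -0.3, -1.9]
width: 0.059
time: 30.28
tool_pos: [0.5262, -0.2684, 0.0413]
ee_rot: [3.141, -0.001, -0.14]
wrist_force: [-0.2, -0.5, -0.7]
width: 0.0797
time: 31.02
tool_pos: [0.4721, -0.2606, 0.212]
ee_rot: [-3.142, -0.0, -0.14]
wrist_force: [0.3, -0.0, -0.4]
width: 0.0799Traceback (most recent call last):
  File "<stdin>", line 4, in <module>
    return umr_maximum(a, axis, None, out, keepdims, initial, where)
ValueError: zero-size array to reduction operation maximum which has no identity
```

View pics/w10.png

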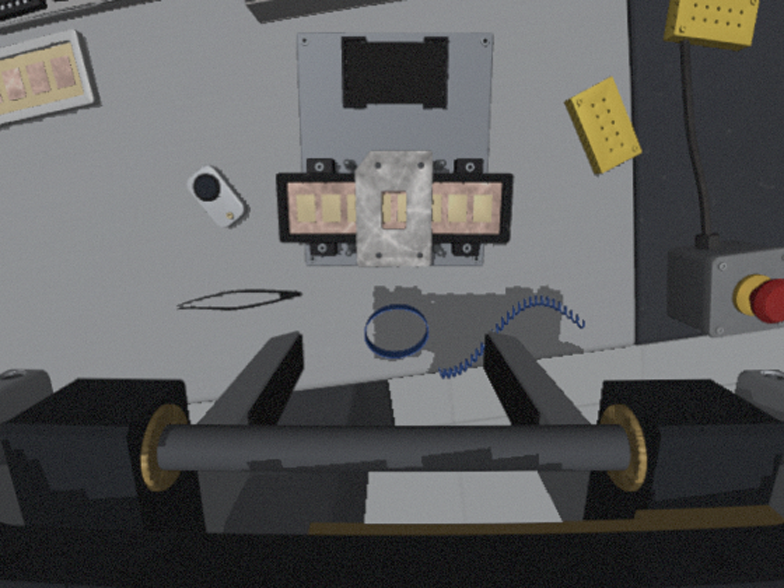

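Clamp lies across the boat between the posts, with corners about (432,151), (432,266) and (357,266). The boat spans (277-513, 173-243).

```bash
python3 - <<'E'
from h import *
s=load('wrist'); P=ray(s,np.array([(432.5,152),(432,266),(357,266)])/1.4,.046)[:,:2]*1e3
print('clamp c',(P[0]+P[2])/2,np.linalg.norm(P[0]-P[1]),np.linalg.norm(P[2]-P[1]),np.arctan2(*(P[0]-P[1])[::-1]))
Q=ray(s,np.array([(383,191),(407,191),(407,229),(383,229)])/1.4,.046)[:,:2]*1e3; print('win',Q.mean(0))
t=load('top'); CT=cloud(t); m=(CT[...,2]>.09)&(CT[...,2]<.14)&(CT[...,0]>.6)&(CT[...,0]<.78)
print('top', [ (yy, CT[...,0][m&(abs(CT[...,1]-yy)<.01)].min(initial=9).round(3)) for yy in (-.26,-.28,-.3,-.32,-.34,-.36,-.4,-.42)])
plan(.4306,.3512,.2,2.95)
E
```

```text
clamp c [ 525.67878509 -267.95106276] 88.7406628063101 60.976735925823284 -0.12431206704479021
win [ 525.8021912  -269.02500584]
top [(-0.26, np.float64(9.0)), (-0.28, np.float64(9.0)), (-0.3, np.float64(0.694)), (-0.32, np.float64(0.692)), (-0.34, np.float64(0.694)), (-0.36, np.float64(0.694)), (-0.4, np.float64(0.693)), (-0.42, np.float64(0.692))]
t=31.07 turn 3.0 deg, then shift [-156.9 -592.5   10.6] yaw->-0.192 q [-0.61  0.06  1.39  0.    1.69  1.1 ]
```

```bash
python3 -m creep '[[[0,0,0,-10.5],[0,0,0,-10.5],[0,0,0,-10.5],[0,0,0,-10.5],[0,0,0,-10.5],[0,0,0,-10.5],[0,0,0,-10.5],[0,0,0,-10.5]]]' 0.95; python3 -m creep '[[[0,0,0,-10.5],[0,0,0,-10.5],[0,0,0,-10.5],[0,0,0,-10.5],[0,0,0,-10.5],[0,0,0,-10.5],[0,0,0,-10.5],[0,0,0,-10.5]]]'; python3 -m creep '[[[0,0,0,-9],[0,0,0,0],[0,0,0,0]]]'; python3 - <<'E'
from h import *
plan(.4306,.3512,.2,2.95)
E
```

```text
time: 32.08
tool_pos: [0.4718, -0.26, 0.2091]
ee_rot: [-3.136, -0.002, 1.333]
wrist_force: [0.2, 0.1, -0.5]
width: 0.0893
time: 33.08
tool_pos: [0.4718, -0.26, 0.2091]
ee_rot: [3.14, -0.005, 2.799]
wrist_force: [-0.5, -0.8, 0.8]
width: 0.0889
time: 33.45
tool_pos: [0.472, -0.2604, 0.2107]
ee_rot: [3.14, -0.003, 2.947]
wrist_force: [0.0, 0.4, 0.2]
width: 0.0892
t=33.45 turn -0.1 deg, then shift [157.1 592.5  10.7] yaw->2.950 q [-0.61  0.06  1.39  0.    1.7  -1.99]
```

```bash
python3 -m creep '[[[15,55,0,0],[15,59,0,0],[15,59,0,0],[15,59,0,0],[16,60,0,0],[16,60,0,0],[16,60,0,0],[16,60,0,0]]]' ; python3 -m creep '[[[16,60,0,0],[16,60,10,0],[0,0,0,0],[0,0,0,0]]]'; python3 - <<'E'
from h import *
plan(.4306,.3512,.05,2.95)
s=snap('wrist'); save(s,'w11.png')
E
```

```text
time: 34.45
tool_pos: [0.4401, 0.2283, 0.2121]
ee_rot: [-3.141, 0.0, 2.948]
wrist_force: [1.0, 0.0, -0.2]
width: 0.0891
time: 34.95
tool_pos: [0.432, 0.3495, 0.2017]
ee_rot: [-3.14, -0.001, 2.949]
wrist_force: [-0.1, 0.4, 1.2]
width: 0.0895
t=34.95 turn -0.1 deg, then shift [  1.7   1.4 151.7] yaw->2.950 q [ 0.58  0.1   1.36 -0.    1.68 -0.8 ]
```

View pics/w11.png

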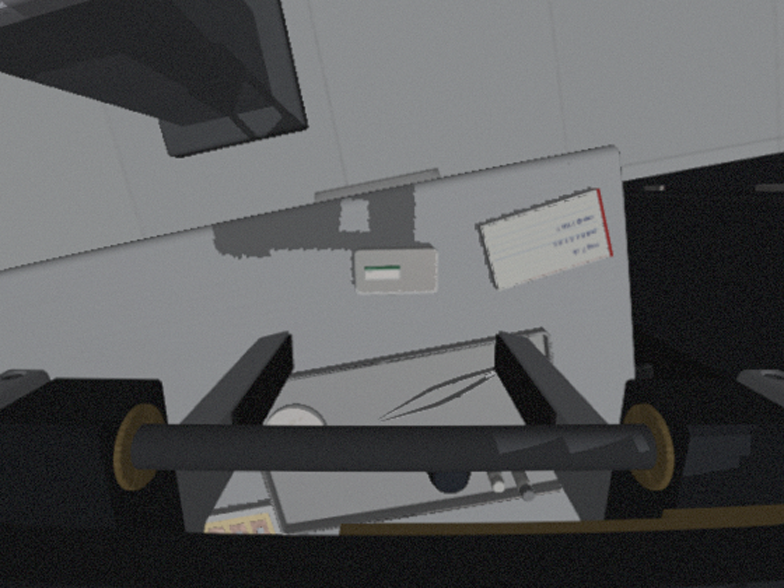

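Box at (397,271), corners about (355,250), (437,248), (438,293) and (357,294). The card on its right leaves room for the finger.

```bash
python3 - <<'E'
from h import *
s=load('wrist'); B=ray(s,np.array([(355,250),(437,248),(438,293.5),(357,294)])/1.4,.021)[:,:2]*1e3
d=(B[0]-B[1]+B[3]-B[2])/2
print('box',B.mean(0),np.linalg.norm(d),np.linalg.norm(B[0]-B[3]),np.arctan2(*d[::-1]))
c=B.mean(0)/1e3; plan(c[0],c[1],.05,2.95)
C=cloud(s); print(C[int(280/1.4),int(415/1.4)])
g=cv2.cvtColor(s['color'],cv2.COLOR_RGB2GRAY); roi=g[172:215,248:320]
b=(roi>float(np.median(g[215:230,265:310]))+12).astype(np.uint8)
c=max(cv2.findContours(b,cv2.RETR_EXTERNAL,cv2.CHAIN_APPROX_NONE)[0],key=cv2.contourArea).reshape(-1,2)+[248,172]
print(c.min(0)*1.4,c.max(0)*1.4,cv2.minAreaRect((ray(s,c,.021)[:,:2]*1e3).astype(np.float32)))
E
```

```text
box [430.80898623 353.31170506] 69.31837805193481 38.039916688781425 -1.747349109308168
t=35.00 turn -0.1 deg, then shift [  2.3   4.  152.3] yaw->2.950 q [ 0.58  0.1   1.36 -0.    1.68 -0.8 ]
[0.44035953 0.36672389 0.02312517]
[365.4 270.2] [399.  278.6] ((430.7958679199219, 340.67669677734375), (28.6755313873291, 7.274782657623291), 78.99596405029297)
```

```bash
python3 -m creep '[[[1,2,40,-0.3],[1,2,45,0],[0,0,40,0],[0,0,25,0],[0,0,0,0],[0,0,0,0],[0,0,0,0]]]' ; python3 - <<'E'
from h import *
plan(.4307,.353,.0085,2.955)
E
```

```text
time: 35.88
tool_pos: [0.4323, 0.3545, 0.0546]
ee_rot: [3.139, 0.003, 2.954]
wrist_force: [0.2, -0.2, -0.2]
width: 0.0894
t=35.88 turn -0.1 deg, then shift [ 1.3 -1.7 46.1] yaw->2.955 q [ 0.59  0.18  1.57 -0.    1.39 -0.8 ]
```

```bash
python3 -m creep '[[[1,-1,20,0],[0,0,15,0],[0,0,8,0],[0,0,0,0],[0,0,0,0],[0,0,0,0]]]' ; python3 - <<'E'
from h import *
plan(.4307,.353,.0085,2.955)
E
```

```text
time: 36.62
tool_pos: [0.4303, 0.3536, 0.0101]
ee_rot: [3.141, 0.001, 2.955]
wrist_force: [1.3, 0.3, 0.4]
width: 0.0895
t=36.62 turn -0.0 deg, then shift [-0.6 -0.5  1.6] yaw->2.955 q [ 0.59  0.22  1.62 -0.    1.3  -0.8 ]
```

```bash
python3 -m creep '[[[-0.5,-0.5,1.5,0],[0,0,0,0],[0,0,0,0]]]'; python3 -m creep '[[[0,0,0,0],[0,0,0,0],[0,0,0,0],[0,0,0,0],[0,0,0,0]]]' 0;  python3 -m creep '[[[0,0,-20,0],[0,0,-40,0],[0,0,-50,0],[0,0,-50,0],[0,0,0,0],[0,0,0,0]]]'; python3 - <<'E'
from h import *
plan(.635,-.2844,.16,3.0016)
s=snap('wrist'); save(s,'w12.png')
E
```

```text
time: 37.0
tool_pos: [0.4302, 0.3527, 0.0079]
ee_rot: [-3.142, 0.0, 2.955]
wrist_force: [-0.1, 0.2, 0.1]
width: 0.0891
time: 37.62
tool_pos: [0.4302, 0.3527, 0.0079]
ee_rot: [-3.141, 0.0, 2.955]
wrist_force: [-1.0, -0.0, -0.0]
width: 0.0707
time: 38.38
tool_pos: [0.4298, 0.3525, 0.1671]
ee_rot: [-3.141, -0.001, 2.955]
wrist_force: [0.2, -0.1, -0.9]
width: 0.071
t=38.38 turn -2.7 deg, then shift [-292.  -602.     7.1] yaw->3.002 q [ 0.58  0.11  1.42 -0.    1.61 -0.8 ]
```

View pics/w12.png

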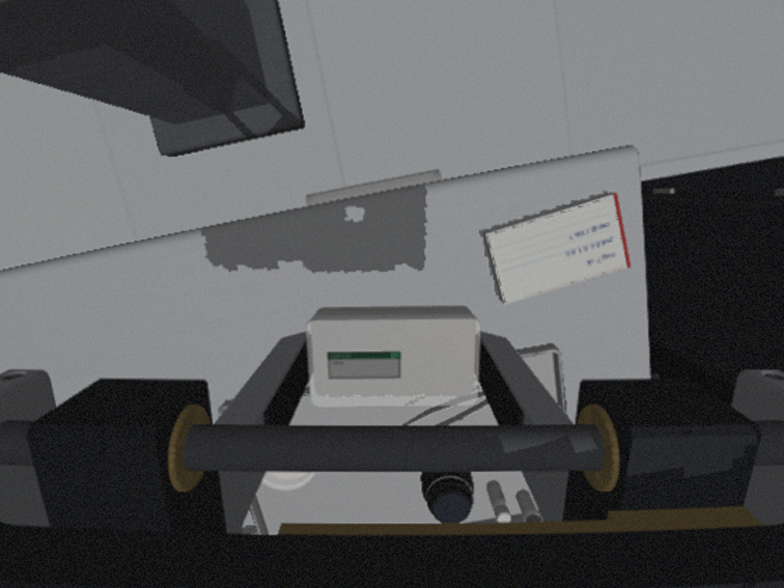

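Box is gripped by its ends at (393,360), top face about rows 320-405.

```bash
python3 - <<'E'
from h import *
s=load('wrist'); o=get_obs(); tp=o['tool_pos']; ya=o['ee_rot'][2]; C=cloud(s)
T=np.array([[np.cos(ya),np.sin(ya),0],[np.sin(ya),-np.cos(ya),0],[0,0,1]])
for u,v,dz in [(393,308,-.008),(393,320,.014),(393,405,.014)]:
    p=ray(s,(u/1.4,v/1.4),tp[2]+dz)[0]; print(v,(T@(p-tp)*1e3).round(1))
for v in (312,330,345,388,398): print(v,[(T@(C[int(v/1.4),int(u/1.4)]-tp)*1e3).round(1).tolist() for u in (330,420,455)])
E
```

```text
308 [16.4  1.1 -8. ]
320 [17.3  1.1 14. ]
405 [-20.6   1.1  14. ]
312 [[18.3, -26.3, 3.8], [18.4, 12.6, 4.1], [18.7, 27.4, 5.0]]
330 [[14.4, -24.5, 16.8], [13.9, 12.0, 15.2], [14.4, 26.0, 16.7]]
345 [[8.2, -24.6, 17.7], [7.5, 12.1, 15.7], [7.6, 26.3, 16.1]]
388 [[-11.6, -25.6, 16.1], [-11.0, 12.3, 17.3], [-11.2, 26.9, 16.8]]
398 [[-15.8, -25.7, 16.6], [-16.0, 12.5, 16.1], [-15.9, 27.1, 16.4]]
```

```bash
python3 -m creep '[[[0,0,0,-2.7],[-26,-54,0,0],[-26,-55,0,0],[-27,-55,0,0],[-27,-55,0,0],[-27,-55,0,0],[-27,-55,0,0],[-27,-55,0,0]]]' ; python3 -m creep '[[[-27,-55,0,0],[-26,-55,0,0],[-26,-55,0,0],[-25,-50,0,0],[0,0,0,0],[0,0,0,0],[0,0,0,0]]]'; python3 - <<'E'
from h import *
plan(.6333,-.2839,.06,3.0016)
s=snap('wrist'); dk=mask(s,(0,0,0),(180,255,60)); u=proj(s,[[.635,-.284,.01]])[0]; print(u)
E
```

```text
time: 39.42
tool_pos: [0.561, -0.0553, 0.1653]
ee_rot: [3.141, -0.004, 3.002]
wrist_force: [1.0, 0.9, -0.8]
width: 0.0705
time: 40.3
tool_pos: [0.6346, -0.2793, 0.1676]
ee_rot: [3.141, -0.001, 3.003]
wrist_force: [0.3, -0.4, -0.3]
width: 0.071
t=40.30 turn 0.1 deg, then shift [  0.6  -4.7 107.6] yaw->3.002 q [-0.5   0.42  1.04  0.    1.68 -1.93]
[275.96041271 200.37051986]
```

```bash
python3 -m creep '[[[1,-2,30,0],[0,-2,30,0],[0,0,30,0],[0,0,15,0],[0,0,0,0],[0,0,0,0],[0,0,0,0]]]' ; python3 - <<'E'
from h import *
plan(.6333,-.2839,.0183,3.0016)
E
```

```text
time: 41.22
tool_pos: [0.6343, -0.2852, 0.065]
ee_rot: [-3.14, 0.003, 3.002]
wrist_force: [-0.3, 0.5, 0.5]
width: 0.0708
t=41.23 turn 0.0 deg, then shift [ 1.2  1.2 46.7] yaw->3.002 q [-0.5   0.46  1.18 -0.    1.49 -1.94]
```

```bash
python3 -m creep '[[[0.5,0.5,15,0],[0,0,10,0],[0,0,7,0],[0,0,0,0],[0,0,0,0],[0,0,0,0]]]' ; python3 - <<'E'
from h import *
plan(.6333,-.2839,.0183,3.0016)
E
```

```text
time: 41.98
tool_pos: [0.6332, -0.2845, 0.0316]
ee_rot: [-3.141, 0.001, 3.002]
wrist_force: [0.6, 0.3, -0.3]
width: 0.0708
t=41.98 turn 0.0 deg, then shift [ 0.   0.6 13.3] yaw->3.002 q [-0.5   0.49  1.22 -0.    1.43 -1.93]
```

```bash
python3 -m creep '[[[0,0.5,6,0],[0,0,4,0],[0,0,2,0],[0,0,1,0],[0,0,0,0],[0,0,0,0],[0,0,0,0]]]' ; python3 - <<'E'
from h import *
plan(.6333,-.2839,.0183,3.0016)
E
```

```text
time: 42.85
tool_pos: [0.633, -0.2838, 0.018]
ee_rot: [-3.141, 0.0, 3.002]
wrist_force: [-0.2, 0.0, -0.5]
width: 0.0704
t=42.85 turn 0.0 deg, then shift [-0.3 -0.  -0.3] yaw->3.002 q [-0.5   0.5   1.23 -0.    1.41 -1.93]
```

Release, rise and move well clear toward the robot, then check.

```bash
python3 -m creep '[[[0,0,0,0],[0,0,0,0],[0,0,0,0]]]' 0.9;  python3 -m creep '[[[0,0,-15,0],[0,0,-35,0],[0,0,-55,0],[0,0,-55,0],[0,0,-50,0],[0,-50,0,0],[0,-50,0,0],[0,0,0,0]]]'; python3 - <<'E'
from h import *
plan(.6333,-.2839,.0183,3.0016)
s=snap('wrist'); im=s['color'][:,:,::-1]; t=snap('top'); 
a=cv2.resize(im,None,fx=1.0,fy=1.0); b=cv2.resize(t['color'][140:280,50:430,::-1],(760,280),interpolation=cv2.INTER_CUBIC)
cv2.imwrite('pics/f1.png',cv2.copyMakeBorder(np.vstack([cv2.copyMakeBorder(a[0:300],0,0,0,200,cv2.BORDER_CONSTANT),b]),0,0,0,0,cv2.BORDER_CONSTANT))
E
```

```text
time: 43.22
tool_pos: [0.633, -0.2838, 0.018]
ee_rot: [-3.141, 0.0, 3.002]
wrist_force: [-0.8, 0.5, -0.1]
width: 0.0848
time: 44.22
tool_pos: [0.6176, -0.3865, 0.2281]
ee_rot: [-3.14, 0.0, 2.997]
wrist_force: [0.5, -0.2, 0.1]
width: 0.0848
t=44.23 turn -0.3 deg, then shift [ -1.3 103.8 209.8] yaw->3.002 q [-0.64  0.51  0.8  -0.    1.83 -2.06]
```

View pics/f1.png

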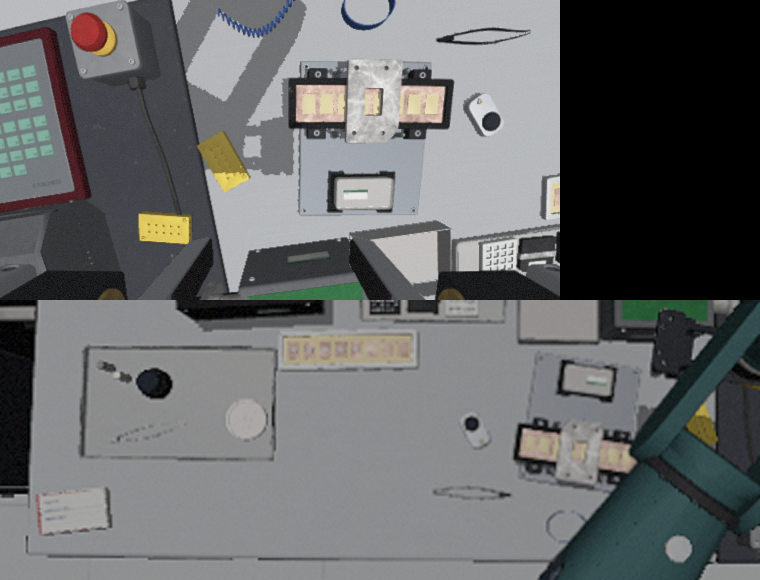

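The wrist view shows the box inside the pocket at (362,191), and the boat and clamp stack at (372,103). The top view shows the pale strip, loupe and tweezers where they were. Last, a numeric check.

```bash
python3 - <<'E'
from h import *
s=load('wrist'); C=cloud(s)
R=np.array([[.99,-.139],[.139,.99]]) # plate x,y axes rows
loc=lambda P:((P-np.array([.5273,-.2687]))@R.T*1e3)
P=ray(s,[(349,60),(401,60),(400,139),(348,142)],.046)[:,:2]; print('clamp local',loc(P).mean(0).round(1))
W=ray(s,[(366,88),(383,88),(382,115),(365,115)],.046)[:,:2]; print('window',loc(W).mean(0).round(1))
Bt=ray(s,[(334,176),(394,174),(392,207),(334,210)],.032)[:,:2]; print('box local',loc(Bt).mean(0).round(1),loc(Bt).round(1).tolist())
L=np.dstack([(C[...,:2]-[.5273,-.2687])@R.T*1e3,C[...,2]*1e3])
def h(x,y): 
    m=(abs(L[...,0]-x)<5)&(abs(L[...,1]-y)<5); return round(float(np.median(L[...,2][m])),1)
print('box z',[h(108+a,b) for a in(-11,11) for b in(-25,25)],'clamp z',[h(a,b) for a in(-35,35) for b in(-22,22)],'boat z',[h(0,-75),h(0,75)])
E
```

```text
clamp local [-1.4  2.3]
window [-0.9  1.7]
box local [104.7  -0.8] [[84.7, -38.4], [82.4, 35.6], [124.0, 36.4], [127.6, -36.9]]
box z [33.0, 33.0, 33.0, 32.8] clamp z [46.3, 46.7, 46.3, 46.5] boat z [36.3, 36.0]
```

```bash
python3 -c "
from bench import ticket; print(ticket.close_job())"
```

```text
the job is handed in; nothing more can be done
None
```

The tooling set is built and handed in at about 44 s of the 120 s. I seated the insert first, then laid the boat, then the clamp, and put the capillary box in its pocket last. The pale strip, loupe and tweezers were not touched. The gripper ended clear of everything, and no reading showed significant contact force.

**Last checks:**
- **Insert:** it sits between the short pins, about 0.6 mm from the midpoint of the bridges. I checked this before the boat covered it.
- **Boat:** it lies across both bridges between the posts, within about 0.5 mm of centre.
- **Clamp:** it lies level on the boat, top at 46 mm as expected. The views put it 1–1.6 mm short along the plate's x. The last oblique view also read about 2 mm off sideways, but the gripper's position at release says about 0.2 mm.
- **Capillary box:** it lies flat in the pocket, all four corners at 33 mm against 32 expected. The last view put it about 3 mm off centre along the plate's x, but those outlines read a few mm too large. The gripper's position at release puts it within about 1 mm.

I did not resolve the two disagreements between the last view and the gripper. Both are within the 4 mm or so of play.

I viewed 15 pictures, one over the budget of 14.

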